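# Flip the stock tags so that only the full bins show the disc

## Task

Push over the hinged stock tags on the rail so that only the bins filled with three cups show the disc face (tag lying back towards its bin, against its stop) and the bin that is not full shows the cross face (tag lying out towards the robot, against its stop). Leave a tag that is already right as it is, and do not pick up or shift the cups or the other things standing around.

Things in the scene. Friction and masses are not known exactly. Their poses are not given: they have to be found in the camera images.
- rail: fixed aluminium tag rail, 62 x 196 x 43 mm, that carries the three tags side by side 64 mm apart; origin at the centre of its underside, x axis level from the rail to the bins (away from the robot), y axis along the rail. Two stop bars beside the hinges reach 38 mm above the worktop
- tag_1 (a joint): white tag plate of bin_1 on a level hinge along the rail. 0 rad = upright; positive = leaning towards its bin, showing the raised round DISC (full); negative = leaning out towards the robot, showing the CROSS (reorder); stops at +0.62 and -0.62. Turns easily (40 g, under 1 N at the top edge); past upright it falls slowly to the stop. Starts at about -0.62: wrong, as bin_1 is full
- tag_1_hinge (a point): middle of the hinge axis of the tag of bin_1, fixed on the rail, 28 mm above the worktop; x axis level towards the bin, y along the hinge, z up
- tag_1_tip (a point): middle of the top edge of the tag of bin_1, 70 mm from the hinge axis, moves with the tag; the plate is 38 mm wide and 4 mm thick
- bin_1: fixed narrow grey bin, 118 x 46 x 28 mm, long side away from the rail, its near end 63 mm beyond its tag's hinge; open at the top, 3 mm walls and floor; full: a close row of three cups. Origin at the centre of its underside. The three bins change places between runs, each with its tag right in front of it
- tag_2 (a joint): white tag plate of bin_2 on a level hinge along the rail. 0 rad = upright; positive = leaning towards its bin, showing the raised round DISC (full); negative = leaning out towards the robot, showing the CROSS (reorder); stops at +0.62 and -0.62. Turns easily (40 g, under 1 N at the top edge); past upright it falls slowly to the stop. Starts at about +0.62: right, as bin_2 is full
- tag_2_hinge (a point): middle of the hinge axis of the tag of bin_2, fixed on the rail, 28 mm above the worktop; x axis level towards the bin, y along the hinge, z up
- tag_2_tip (a point): middle of the top edge of the tag of bin_2, 70 mm from the hinge axis, moves with the tag; the plate is 38 mm wide and 4 mm thick
- bin_2: fixed narrow grey bin, 118 x 46 x 28 mm, long side away from the rail, its near end 63 mm beyond its tag's hinge; open at the top, 3 mm walls and floor; full: a close row of three cups. Origin at the centre of its underside. The three bins change places between runs, each with its tag right in front of it
- tag_3 (a joint): white tag plate of bin_3 on a level hinge along the rail. 0 rad = upright; positive = leaning towards its bin, showing the raised round DISC (full); negative = leaning out towards the robot, showing the CROSS (reorder); stops at +0.62 and -0.62. Turns easily (40 g, under 1 N at the top edge); past upright it falls slowly to the stop. Starts at about +0.62: wrong, as bin_3 is not full
- tag_3_hinge (a point): middle of the hinge axis of the tag of bin_3, fixed on the rail, 28 mm above the worktop; x axis level towards the bin, y along the hinge, z up
- tag_3_tip (a point): middle of the top edge of the tag of bin_3, 70 mm from the hinge axis, moves with the tag; the plate is 38 mm wide and 4 mm thick
- bin_3: fixed narrow grey bin, 118 x 46 x 28 mm, long side away from the rail, its near end 63 mm beyond its tag's hinge; open at the top, 3 mm walls and floor; not full: a single cup, anywhere along the bin. Origin at the centre of its underside. The three bins change places between runs, each with its tag right in front of it
- cup_1: loose turned aluminium cup, 36 mm wide, 43 mm tall, standing in bin_1, its top 46 mm above the worktop; origin at the centre of its underside
- cup_2: loose turned aluminium cup, 36 mm wide, 43 mm tall, standing in bin_1, its top 46 mm above the worktop; origin at the centre of its underside
- cup_3: loose turned aluminium cup, 36 mm wide, 43 mm tall, standing in bin_1, its top 46 mm above the worktop; origin at the centre of its underside
- cup_4: loose turned aluminium cup, 36 mm wide, 43 mm tall, standing in bin_2, its top 46 mm above the worktop; origin at the centre of its underside
- cup_5: loose turned aluminium cup, 36 mm wide, 43 mm tall, standing in bin_2, its top 46 mm above the worktop; origin at the centre of its underside
- cup_6: loose turned aluminium cup, 36 mm wide, 43 mm tall, standing in bin_2, its top 46 mm above the worktop; origin at the centre of its underside
- cup_7: loose turned aluminium cup, 36 mm wide, 43 mm tall, standing in bin_3, its top 46 mm above the worktop; origin at the centre of its underside
- spanner_1: loose steel spanner, 137 x 30 x 8 mm, lying on the worktop on the robot's side of the rail; origin at its centre, underside
- marker_1: loose marker pen, 130 mm long, 15 mm thick, lying at the left of the rail; origin at its centre, underside
- tape_measure: loose tape measure, 36 x 80 x 62 mm, standing to the right of the bins; origin at its underside

How it is judged:
At the end, for the whole second after the job is handed in: The tags of the two full bins lie towards their bins (joint above +0.5 rad), the tag of the bin that is not full lies towards the robot (joint below -0.5 rad), all three at rest; every cup and other loose thing is within 30 mm of where it stood (value of joint each of tag_1, tag_2 above 0.5 rad and value of joint tag_3 below -0.5 rad and velocity of joint tag_1 between -0.2 and 0.2 rad/s and velocity of joint tag_2 between -0.2 and 0.2 rad/s and velocity of joint tag_3 between -0.2 and 0.2 rad/s and distance of each of cup_1, cup_2, cup_3, cup_4, cup_5, cup_6, cup_7, spanner_1, marker_1, tape_measure from where it was at the start of the episode below 0.03 m); the robot touches nothing.
It fails at once if the tag that was already right is pushed off its stop (value of joint tag_2 below 0.3 rad).
It fails at once if a cup or another loose thing is lifted, carried or shifted by more than 30 mm (distance of any of cup_1, cup_2, cup_3, cup_4, cup_5, cup_6, cup_7, spanner_1, marker_1, tape_measure from where it was at the start of the episode above 0.03 m).
It fails at once if a loose thing is tipped over (angle between any of cup_1, cup_2, cup_3, cup_4, cup_5, cup_6, cup_7, spanner_1, marker_1, tape_measure's own z axis and vertical above 0.6 rad).
It also fails if it takes over 38 s, if anything falls off the work surface, if the arm or the gripper's body presses on something with over 40 N, if the wrist force passes 120 N, or if a joint passes its speed limit or range.

## Robot

A 7-joint arm with a two-finger parallel gripper is mounted at the origin on a cart in front of the work surface, level with it; the furniture and walls round the work are solid. World frame = base frame: x ahead of the robot, y to its left, z up, the work surface at z = 0. Lengths are in m, angles in rad, forces in N, time in s.
With the tool pointing down it reaches from about 0.425 to 0.95 m from the base axis. Payload 4.7 kg.
Tool frame: the origin (TCP) lies on the centre line of the jaws, within the pads' length; the fingertips stand 14 mm ahead of it and the grasp point (between the pads) lies 5 mm behind it; y points along the fingers, x is the direction in which the jaws open and shut, and the axes are right-handed (so a half turn about y gives the same grasp; the last joint's range is limited). The gripper opens to 87 mm and grips with 3 to 60 N. Pads are 19 mm wide; open, the fingers measure 117 mm over their backs; the gripper's body (75 mm by 190 mm) begins 51 mm behind the grasp point.
Start: joints at [-1.291, 0.469, -0.049, 1.532, 0.024, 1.141, -0.082], TCP at [0.205, 0.643, 0.237] pointing down, gripper open.
Joint ranges: [-2.59, 2.59], [-0.33, 1.99], [-1.39, 1.29], [0.1, 2.45], [-1.04, 4.18], [0.21, 1.99], [-2.66, 2.66]. Speed limits (rad/s): [2.57, 2.57, 3.14, 3.14, 3.14, 3.14, 3.14].

## Interface

Orientations are given as a unit quaternion [w, x, y, z].
In Python, from station import robot gives the robot as it stands. The module is installed in compiled form; this text tells all that it offers.
- The arm moves only by the tool send_rows, never from a script. Its argument "increments" is a list of rows, each an object with "delta_pos": the shift along the tool's x, y, z in m, a list of three; "yaw": the turn about the tool's y in degrees; "claw": the opening, from -1 (shut) to 1 (fully open). A call has 1 to 8 rows; each row shifts and turns the commanded pose from where the row before left it, along the tool's axes as they then stand; what a row does not reach is not made up. A row lasts 1/10 s, in which the tool goes at most 50 mm and 8.59 degrees, less where a joint would pass 70% of its speed; a pose out of reach is approached as far as the arm can. A call with a gripper value outside its range is refused whole. The fingers move at their own pace and stop on an object; "newtons" is the grip in N (left out, the last holds). Time passes only in rows, so rows that do not move let the fingers close. It gives the time, the measured TCP pose, the force and the opening at its end, in the units of the state.
- robot.sense(): the state, without advancing time (a new reading comes with each control period).
- robot.grab_frame(name): name is "scene" or "top" or "wrist"; returns a dict with "pixels" (420x560x3 uint8, blue, green, red), "fx", "fy", "cx", "cy" (pixels), "origin" and "orientation" of the camera in the world; the wrist camera has in their place "mount" (4x4, takes a point from camera to tool coordinates, whose origin is the TCP and whose axes are the tool frame's). Camera axes: x right, y up, looking along -z (the intrinsics and any distortion apply to the point x, -y, -z); pixel columns grow to the right and rows downward; lengths in m; the calibration is good to about 2 mm. A picture is of the moment at which its call begins: read the wrist's pose just before it. There is no depth.
- robot.close_job(): hands the job in, once; it reports no verdict.
Trained networks look in the newest picture that a camera, given by its name, has taken for a name from the list of things; names that differ only in an ending like _2 or _b are one class to them, and where a whole thing is asked for, a point or a joint stands for the part that bears it (a point fixed in the world has none). Each returns a list of dicts, best first, with "p" (0 to 1); they miss things now and then, are a little off and sometimes report something else, mostly with a low value. They report only what shows in the picture. A call takes as long as a camera call.
- robot.trace(camera, label): "mask" (420x560 bool, what is visible of it) and "rect" ([left, top, right, bottom] in pixels, round what is visible of it).
The state is a dict: "t": time; "joint_positions": joint angles; "qd": joint speeds; "tau": joint torques, N m; "tool_pos": TCP position; "ee_rot": TCP orientation; "contact_force": force on the tool from outside, world axes, zero at the start; "moment": the same for the moment, N m; "opening": finger opening in m.
Only numpy, scipy, OpenCV 4.12 (cv2) and the standard library are available. Lean on these libraries where they do the work, as an engineer would, in place of code of your own. Each camera call takes 0.05 s, during which the arm holds its last target.

## Working session

There is one attempt and no reset: what is moved stays moved. The work goes in short steps, Python scripts to look and compute and a tool call to move; the robot and the scene stay as the last step left them, time stands still between calls to the robot, and variables do not carry over. Pictures are saved under pics/ and viewed, and the job is handed in when it is done.

Besides the shell and the picture viewer there is one more tool, called after "Call:" as name([rows], argument=value, ...), one row to a line, values as JSON. send_rows: Moves the arm, as the interface text tells. Its arguments: {"type":"object","properties":{"increments":{"type":"array"},"newtons":{"type":"number"}},"required":["increments"]}

```bash
mkdir -p pics; python3 - <<'E'
from station import robot
import cv2,numpy as np
s=robot.sense();print({k:np.round(v,3).tolist() for k,v in s.items()})
for n in ("scene","top"):
    f=robot.grab_frame(n);cv2.imwrite(f"pics/{n}0.png",f["pixels"]);print(n,{k:np.round(v,4).tolist() for k,v in f.items() if k!="pixels"})
    np.savez(f"{n}0.npz",**f)
E
```

```text
{'t': 0.0, 'joint_positions': [-1.291, 0.469, -0.049, 1.534, 0.024, 1.141, -0.082], 'qd': [0.001, 0.001, 0.0, 0.001, 0.0, 0.001, -0.001], 'tau': [-0.0, -50.797, -0.081, -23.616, -0.061, 0.038, 0.0], 'tool_pos': [0.205, 0.643, 0.236], 'ee_rot': [-0.571, 0.571, 0.417, -0.418], 'contact_force': [0.027, 0.805, 0.192], 'moment': [-0.01, 0.025, -0.015], 'opening': 0.087}
scene {'fx': 435.8342, 'fy': 435.8342, 'cx': 282.5288, 'cy': 205.3203, 'origin': [0.1465, 0.8618, 0.5399], 'orientation': [-0.2295, -0.1397, 0.4724, 0.8395]}
top {'fx': 508.2941, 'fy': 508.2941, 'cx': 279.6521, 'cy': 204.7584, 'origin': [0.4434, 0.1859, 0.9295], 'orientation': [0.7119, 0.0434, -0.0437, -0.6995]}
```

View pics/scene0.png

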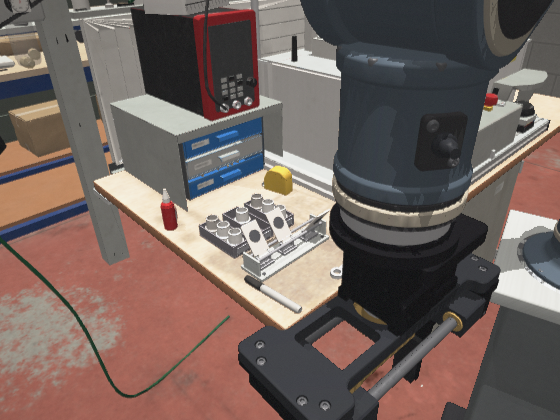

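View pics/top0.png

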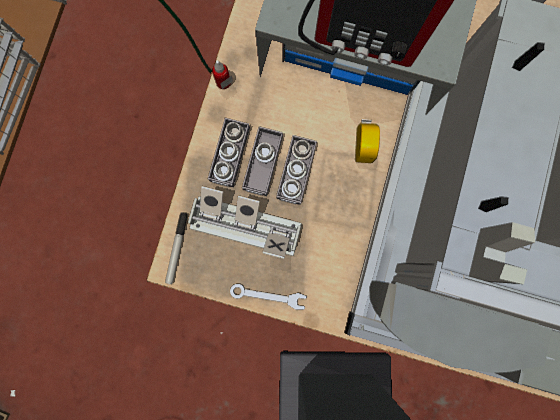

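The left and right bins hold three cups and the middle bin holds one. So the middle tag (disc) must come towards the robot, the right tag (cross) must go to its bin, and the left stays. Next I measure.

```bash
cat > h.py <<'E'
import numpy as np,cv2
from scipy.spatial.transform import Rotation as R
def q(o): return R.from_quat([o[1],o[2],o[3],o[0]])
def ray(f,u,v):
    d=np.array([(u-f["cx"])/f["fx"],-(v-f["cy"])/f["fy"],-1.]);return q(f["orientation"]).apply(d)
def at_z(f,u,v,z):
    d=ray(f,u,v);o=np.array(f["origin"]);return o+d*(z-o[2])/d[2]
def proj(f,P):
    c=q(f["orientation"]).inv().apply(np.atleast_2d(P)-np.array(f["origin"]));return np.c_[f["cx"]+f["fx"]*c[:,0]/-c[:,2],f["cy"]-f["fy"]*c[:,1]/-c[:,2]]
E
python3 - <<'E'
from h import *
f=np.load("top0.npz")
im=f["pixels"]
cv2.imwrite("pics/topcrop.png",cv2.resize(im[110:320,150:350],None,fx=2.85,fy=2.85,interpolation=cv2.INTER_CUBIC))
g=np.load("scene0.npz")["pixels"]
cv2.imwrite("pics/scenecrop.png",cv2.resize(g[180:320,180:350],None,fx=4,fy=4,interpolation=cv2.INTER_CUBIC))
for u,v in((190,235),(300,255),(0,0),(559,0)):print(at_z(f,u,v,0).round(3))
from station import robot
f=robot.grab_frame("top")
for l in("rail","bin_1","tag_1","cup_1","spanner_1","marker_1"):
    for d in robot.trace("top",l):
        ys,xs=np.nonzero(d["mask"]);print(l,round(d["p"],2),d["rect"],xs.mean().round(1),ys.mean().round(1))
E
```

```text
[0.5  0.35 0.  ]
[0.467 0.148 0.   ]
[0.949 0.735 0.   ]
[ 0.969 -0.349  0.   ]
rail 0.96 [190.5, 195.0, 302.1, 254.1] 242.9 226.3
rail 0.63 [235.6, 196.3, 257.9, 232.0] 246.2 213.2
rail 0.37 [275.7, 135.0, 317.7, 201.3] 295.2 170.5
bin_1 0.88 [276.0, 135.9, 317.7, 203.6] 294.9 169.9
bin_1 0.61 [211.1, 118.8, 246.8, 187.6] 228.5 153.2
bin_1 0.57 [241.4, 126.0, 281.7, 196.6] 261.3 163.4
bin_1 0.54 [229.1, 283.7, 306.9, 306.3] 268.4 295.8
bin_1 0.53 [200.6, 184.4, 224.8, 219.3] 210.5 201.9
tag_1 0.73 [231.8, 196.7, 261.4, 228.0] 246.3 210.8
tag_1 0.57 [264.9, 226.6, 286.1, 257.0] 276.0 244.0
tag_1 0.42 [238.8, 123.7, 283.2, 193.2] 261.7 162.5
tag_1 0.34 [236.9, 195.6, 258.1, 232.6] 246.4 212.3
cup_1 0.87 [224.7, 123.5, 246.1, 141.3] 233.7 131.8
cup_1 0.86 [280.9, 179.6, 302.9, 198.1] 291.2 188.4
cup_1 0.84 [290.7, 136.6, 315.6, 160.8] 301.0 148.9
cup_1 0.77 [220.6, 140.6, 240.7, 165.1] 228.0 151.3
cup_1 0.75 [289.0, 162.8, 304.7, 180.1] 296.3 168.9
cup_1 0.69 [256.2, 141.8, 274.4, 161.2] 264.2 151.7
cup_1 0.61 [214.5, 160.8, 234.9, 178.1] 222.6 170.9
spanner_1 0.89 [230.4, 287.1, 303.9, 304.1] 269.5 296.1
marker_1 0.61 [166.6, 208.8, 182.8, 283.1] 176.0 247.0
```

View pics/topcrop.png

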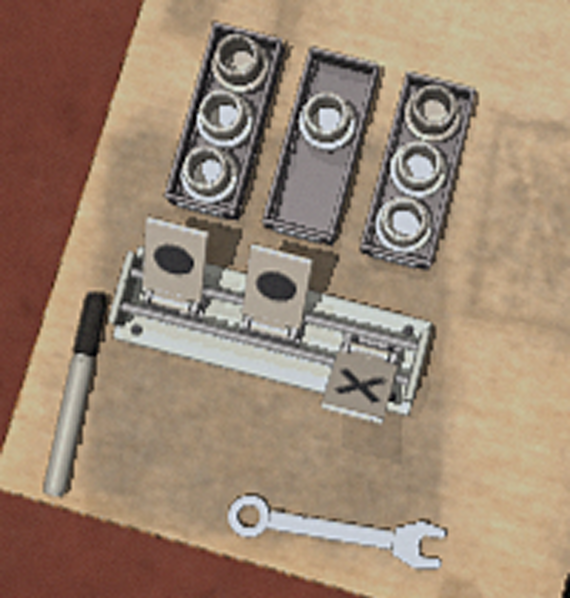

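View pics/scenecrop.png

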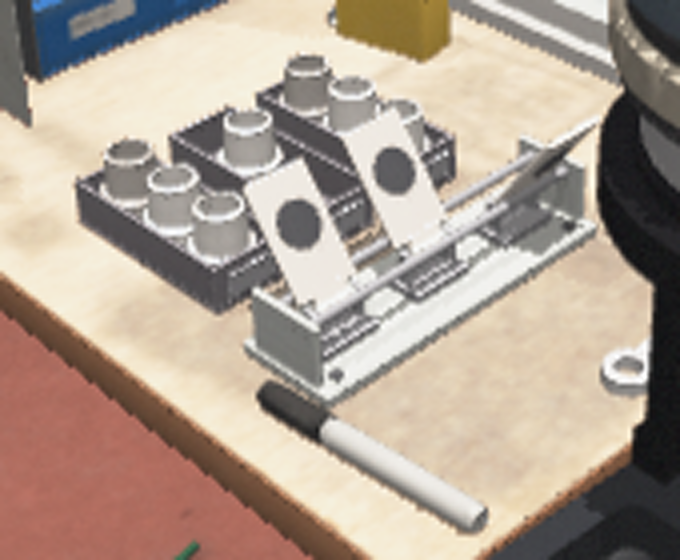

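```bash
cat > fit.py <<'E'
from h import *
from scipy.optimize import least_squares
f=np.load("top0.npz");g=np.load("scene0.npz")
s,c=.0407,.085
M=[(s,.064+.019,c),(s,.064-.019,c),(s,.019,c),(s,-.019,c),(-s,-.045,c),(-s,-.083,c)]
for y in(.064,0,-.064): M+=[(.181,y+.023,.028),(.181,y-.023,.028),(.063,y-.023,.028),(.063,y+.023,.028)]
M=np.array(M)
px=np.array([(147,218),(208,233),(252,245),(312,260),(322,405),(382,420),(212,22),(285,40),(240,215),(167,197),(310,48),(383,65),(337,242),(264,226),(407,73),(478,90),(432,268),(361,250)])/2.85+[150,110]
sp=np.array([(245,187),(300,158),(345,142),(395,110)])/4+180
def W(p): return M@R.from_euler("z",p[2]).as_matrix().T+[p[0],p[1],p[3]]
def res(p): return np.r_[(proj(f,W(p))-px).ravel(),(proj(g,W(p)[:4])-sp).ravel()]
r=least_squares(res,[.55,.22,0,0],loss="soft_l1");print(r.x.round(4));print(res(r.x).reshape(-1,2).round(1).tolist())
x,y,a,_=r.x
for n,P in(("L",(0,.064,.028)),("M",(0,0,.028)),("Rr",(0,-.064,.028)),("Mtip",M[2]-[0,.019,0]),("Rtip",M[4]-[0,.019,0])):
    print(n,(R.from_euler("z",a).apply(P)+[x,y,0]).round(4))
d=(.169-0)
from station import robot
S=robot.sense();print("tool axes cols\n",q(S["ee_rot"]).as_matrix().round(3),S["tool_pos"])
for u,v in((235,291),(303,300),(268,296)):print("spanner",at_z(f,u,v,.008).round(3))
E
python3 fit.py
```

```text
[ 0.5184  0.2473 -0.2417 -0.0062]
[[0.7, -0.0], [0.9, 0.4], [0.2, 0.1], [0.9, 0.6], [-0.3, 0.5], [0.7, 1.1], [1.3, 0.2], [-0.1, 0.2], [-1.5, 0.1], [-0.4, 0.0], [0.6, -0.2], [-0.8, 0.1], [-1.4, -0.3], [-0.3, -1.2], [0.3, -0.2], [-0.3, 0.1], [-0.4, -0.4], [-0.1, -0.6], [-0.6, 0.8], [0.5, 0.2], [-1.0, -1.0], [0.1, -0.2]]
L [0.5337 0.3095 0.028 ]
M [0.5184 0.2473 0.028 ]
Rr [0.503  0.1852 0.028 ]
Mtip [0.5579 0.2376 0.085 ]
Rtip [0.4635 0.1949 0.085 ]
tool axes cols
 [[ 0.304 -0.    -0.953]
 [ 0.953 -0.     0.304]
 [-0.    -1.     0.   ]] [0.20508009 0.64306538 0.23649705]
spanner [0.401 0.264 0.008]
spanner [0.387 0.142 0.008]
spanner [0.393 0.205 0.008]
```

Call:
send_rows([
  {"delta_pos": [0,0,0],"yaw": -3.85,"claw": -1},
  {"delta_pos": [-0.03,0,-0.027],"yaw": 0,"claw": -1},
  {"delta_pos": [-0.03,0,-0.027],"yaw": 0,"claw": -1},
  {"delta_pos": [-0.03,0,-0.027],"yaw": 0,"claw": -1},
  {"delta_pos": [-0.03,0,-0.027],"yaw": 0,"claw": -1},
  {"delta_pos": [-0.03,0,-0.027],"yaw": 0,"claw": -1},
  {"delta_pos": [-0.03,0,-0.027],"yaw": 0,"claw": -1},
  {"delta_pos": [-0.03,0,-0.027],"yaw": 0,"claw": -1},
])

```text
t: 1.25
tool_pos: [0.339, 0.3925, 0.2368]
ee_rot: [0.557, -0.556, -0.436, 0.436]
contact_force: [0.6, -0.3, -0.0]
opening: 0.0309
```

Call:
send_rows([
  {"delta_pos": [-0.03,0,-0.027],"yaw": 0,"claw": -1},
  {"delta_pos": [-0.03,0,-0.027],"yaw": 0,"claw": -1},
  {"delta_pos": [-0.03,0,-0.027],"yaw": 0,"claw": -1},
  {"delta_pos": [-0.03,0,-0.027],"yaw": 0,"claw": -1},
  {"delta_pos": [0,0,0],"yaw": 0,"claw": -1},
  {"delta_pos": [0,0,0],"yaw": 0,"claw": -1},
])

```text
t: 1.85
tool_pos: [0.4149, 0.2511, 0.2368]
ee_rot: [0.557, -0.557, -0.436, 0.435]
contact_force: [-0.1, 0.4, 0.1]
opening: 0.0002
```

```bash
cat > rel.py <<'E'
from h import *
from station import robot
import sys
S=robot.sense();A=R.from_euler("z",-.2417).as_matrix()
p=A.T@(S["tool_pos"]-[.5184,.2473,0]);m=q(S["ee_rot"]).as_matrix()
print("t",round(S["t"],2),"u,v,z mm",(p*1000).round(1),"yaw err deg",np.degrees(np.arctan2(m[1,0],m[0,0])+.2417-np.pi/2).round(2),"F",np.round(S["contact_force"],1),"open",S["opening"])
if len(sys.argv)>1:
    for n in("top","wrist"):
        f=robot.grab_frame(n);cv2.imwrite(f"pics/{n}{sys.argv[1]}.png",f["pixels"])
E
python3 rel.py 1
```

```text
t 1.85 u,v,z mm [-101.4  -21.1  236.8] yaw err deg -0.13 F [-0.1  0.4  0.1] open 0.0002457009245081556
```

Call:
send_rows([
  {"delta_pos": [-0.021,0,-0.018],"yaw": 0,"claw": -1},
  {"delta_pos": [-0.022,0,-0.018],"yaw": 0,"claw": -1},
  {"delta_pos": [0,0.04,0],"yaw": 0,"claw": -1},
  {"delta_pos": [0,0.04,0],"yaw": 0,"claw": -1},
  {"delta_pos": [0,0,0],"yaw": 0,"claw": -1},
  {"delta_pos": [0,0,0],"yaw": 0,"claw": -1},
])

```text
t: 2.55
tool_pos: [0.4389, 0.2025, 0.1568]
ee_rot: [0.556, -0.556, -0.436, 0.437]
contact_force: [0.7, -0.5, -0.6]
opening: 0.0005
```

```bash
python3 rel.py 2
```

```text
t 2.55 u,v,z mm [-66.5 -62.6 156.8] yaw err deg 0.14 F [ 0.7 -0.5 -0.6] open 0.0004798016563808319
```

View pics/wrist2.png

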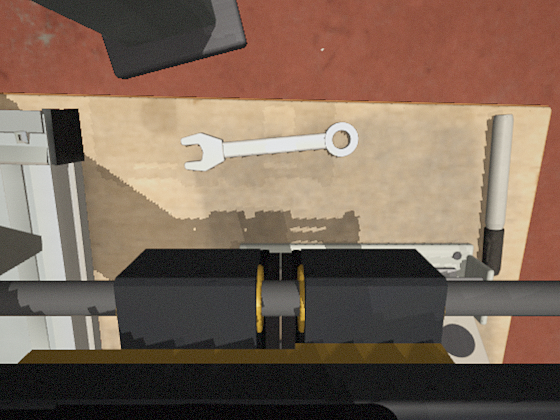

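View pics/top2.png

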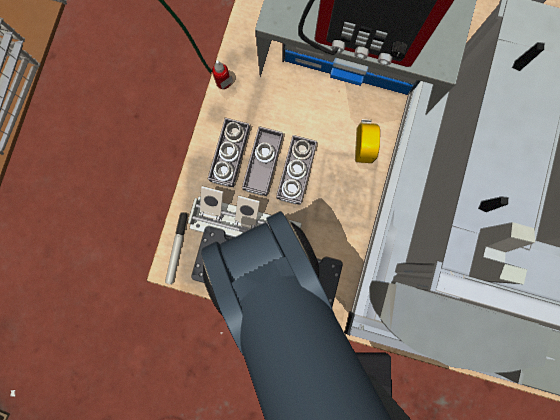

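Call:
send_rows([
  {"delta_pos": [0,0.04,0],"yaw": 0,"claw": -1},
  {"delta_pos": [0,0.04,0],"yaw": 0,"claw": -1},
  {"delta_pos": [0,0,0],"yaw": 0,"claw": -1},
  {"delta_pos": [0,0,-0.012],"yaw": 0,"claw": -1},
  {"delta_pos": [0,0,-0.012],"yaw": 0,"claw": -1},
  {"delta_pos": [0,0,-0.012],"yaw": 0,"claw": -1},
])

```text
t: 3.25
tool_pos: [0.4773, 0.1931, 0.079]
ee_rot: [-0.556, 0.557, 0.438, -0.434]
contact_force: [-0.3, -0.8, -0.6]
opening: 0.0007
```

```bash
python3 rel.py 3
```

```text
t 3.25 u,v,z mm [-27.  -62.5  79. ] yaw err deg -0.02 F [-0.3 -0.8 -0.6] open 0.000711673810081855
```

View pics/top3.png

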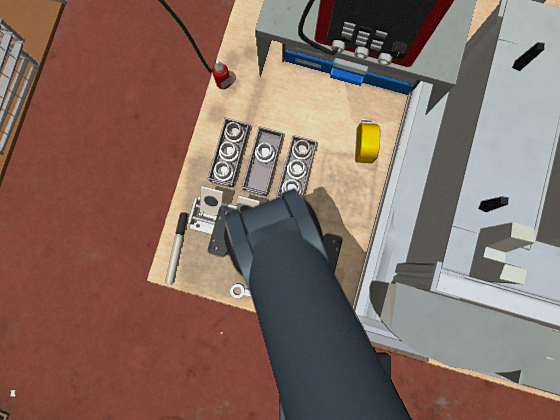

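Call:
send_rows([
  {"delta_pos": [0,0,-0.01],"yaw": 0,"claw": -1},
  {"delta_pos": [0,0,-0.01],"yaw": 0,"claw": -1},
  {"delta_pos": [0,0,-0.01],"yaw": 0,"claw": -1},
  {"delta_pos": [0,0,-0.01],"yaw": 0,"claw": -1},
  {"delta_pos": [0,0,0],"yaw": 0,"claw": -1},
  {"delta_pos": [0,0,0],"yaw": 0,"claw": -1},
  {"delta_pos": [0,0,0],"yaw": 0,"claw": -1},
])

```text
t: 4.05
tool_pos: [0.5127, 0.1831, 0.0764]
ee_rot: [0.557, -0.556, -0.436, 0.436]
contact_force: [-1.7, 0.7, 0.6]
opening: 0.0005
```

```bash
python3 rel.py 4
```

```text
t 4.05 u,v,z mm [  9.8 -63.7  76.4] yaw err deg 0.03 F [-1.7  0.7  0.6] open 0.0005393321220317476
```

View pics/wrist4.png

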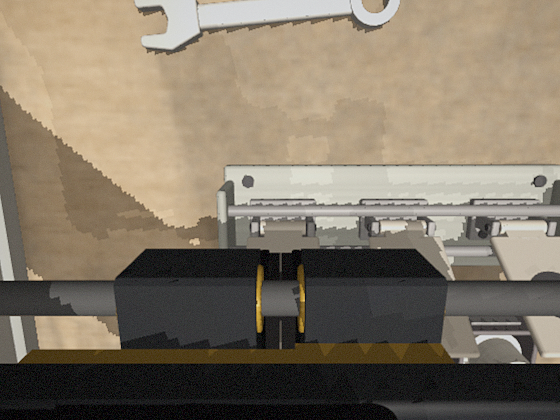

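Call:
send_rows([
  {"delta_pos": [0,-0.03,0],"yaw": 0,"claw": -1},
  {"delta_pos": [0,-0.04,0],"yaw": 0,"claw": -1},
  {"delta_pos": [0.02,-0.01,-0.018],"yaw": 0,"claw": -1},
  {"delta_pos": [0.02,0,-0.018],"yaw": 0,"claw": -1},
  {"delta_pos": [0.02,0,-0.018],"yaw": 0,"claw": -1},
  {"delta_pos": [0,0,0],"yaw": 0,"claw": -1},
  {"delta_pos": [0,0,0],"yaw": 0,"claw": -1},
])

```text
t: 4.85
tool_pos: [0.5799, 0.2281, 0.1562]
ee_rot: [-0.556, 0.557, 0.436, -0.436]
contact_force: [0.0, -1.5, -0.2]
opening: 0.0006
```

```bash
python3 rel.py 5
```

```text
t 4.85 u,v,z mm [ 64.3  -3.9 156.2] yaw err deg 0.01 F [ 0.  -1.5 -0.2] open 0.0006237713169771088
```

View pics/wrist5.png

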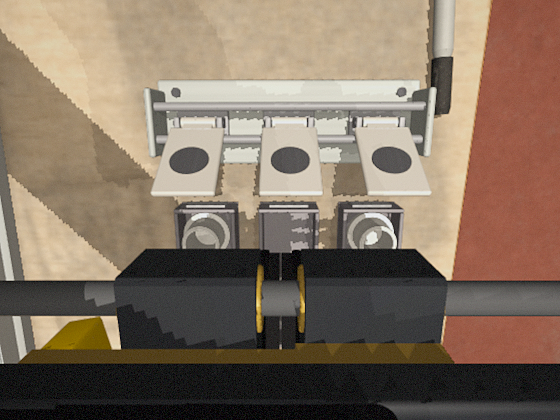

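Call:
send_rows([
  {"delta_pos": [0,0.04,0],"yaw": 0,"claw": -1},
  {"delta_pos": [0,0.04,0],"yaw": 0,"claw": -1},
  {"delta_pos": [0,0,0],"yaw": 0,"claw": -1},
  {"delta_pos": [0,0,0.012],"yaw": 0,"claw": -1},
  {"delta_pos": [0,0,0.012],"yaw": 0,"claw": -1},
])

```text
t: 5.45
tool_pos: [0.557, 0.2345, 0.0787]
ee_rot: [-0.557, 0.557, 0.437, -0.435]
contact_force: [0.6, 0.5, 1.1]
opening: 0.0002
```

```bash
python3 rel.py 6
```

```text
t 5.45 u,v,z mm [40.5 -3.1 78.7] yaw err deg -0.04 F [0.6 0.5 1.1] open 0.00024055772441711418
```

View pics/wrist6.png

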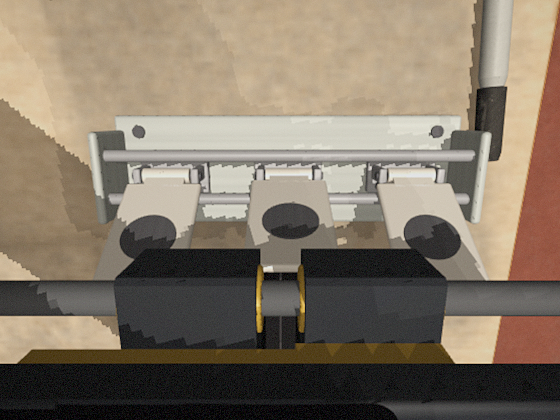

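The middle tag is starting to rise and the two side tags stay on their stops, so I keep pushing.

Call:
send_rows([
  {"delta_pos": [0,0,0.01],"yaw": 0,"claw": -1},
  {"delta_pos": [0,0,0.01],"yaw": 0,"claw": -1},
  {"delta_pos": [0,0,0.01],"yaw": 0,"claw": -1},
  {"delta_pos": [0,0,0.01],"yaw": 0,"claw": -1},
  {"delta_pos": [0,0,0.01],"yaw": 0,"claw": -1},
  {"delta_pos": [0,0,0],"yaw": 0,"claw": -1},
  {"delta_pos": [0,0,0],"yaw": 0,"claw": -1},
  {"delta_pos": [0,0,0],"yaw": 0,"claw": -1},
])

```text
t: 6.35
tool_pos: [0.5084, 0.246, 0.0766]
ee_rot: [-0.557, 0.557, 0.436, -0.436]
contact_force: [-0.6, 0.4, 0.1]
opening: 0.0005
```

Call:
send_rows([
  {"delta_pos": [0,-0.03,0],"yaw": 0,"claw": -1},
  {"delta_pos": [0,-0.04,0],"yaw": 0,"claw": -1},
  {"delta_pos": [0,-0.04,0],"yaw": 0,"claw": -1},
  {"delta_pos": [0,0,-0.035],"yaw": 0,"claw": -1},
  {"delta_pos": [0,0,-0.035],"yaw": 0,"claw": -1},
  {"delta_pos": [0,0,0],"yaw": 0,"claw": -1},
  {"delta_pos": [0,0,0],"yaw": 0,"claw": -1},
])

```text
t: 7.05
tool_pos: [0.5763, 0.2286, 0.186]
ee_rot: [0.557, -0.557, -0.435, 0.436]
contact_force: [-0.8, 0.4, -1.2]
opening: 0.0003
```

```bash
python3 rel.py 7
```

```text
t 7.05 u,v,z mm [ 60.7  -4.3 186. ] yaw err deg -0.11 F [-0.8  0.4 -1.2] open 0.00027212986059596284
```

View pics/wrist7.png

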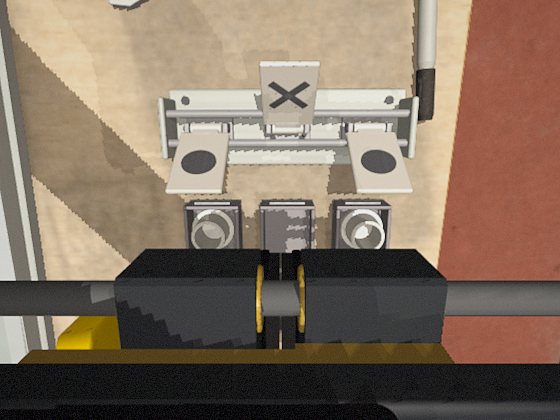

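View pics/top7.png

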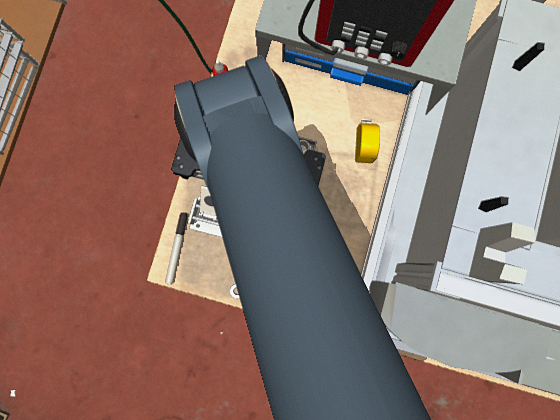

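The wrist view shows disc, cross, disc. I clear the arm for a check from the top camera.

Call:
send_rows([
  {"delta_pos": [0,-0.04,0],"yaw": 0,"claw": -1},
  {"delta_pos": [0,-0.02,0.03],"yaw": 0,"claw": -1},
  {"delta_pos": [0.03,0,0.03],"yaw": 0,"claw": -1},
  {"delta_pos": [0.03,0,0.03],"yaw": 0,"claw": -1},
  {"delta_pos": [0.03,0,0.03],"yaw": 0,"claw": -1},
  {"delta_pos": [0.03,0,0.03],"yaw": 0,"claw": -1},
  {"delta_pos": [0.03,0,0.03],"yaw": 0,"claw": -1},
  {"delta_pos": [0.03,0,0.02],"yaw": 0,"claw": -1},
])

```text
t: 7.95
tool_pos: [0.421, 0.4542, 0.2466]
ee_rot: [0.556, -0.555, -0.437, 0.438]
contact_force: [1.3, 0.3, 0.1]
opening: 0.0002
```

Call:
send_rows([
  {"delta_pos": [0.03,0,0.02],"yaw": 0,"claw": -1},
  {"delta_pos": [0.03,0,0.02],"yaw": 0,"claw": -1},
  {"delta_pos": [0.03,0,0.02],"yaw": 0,"claw": -1},
  {"delta_pos": [0.03,0,0.02],"yaw": 0,"claw": -1},
  {"delta_pos": [0.03,0,0.02],"yaw": 0,"claw": -1},
  {"delta_pos": [0,0,0],"yaw": 0,"claw": -1},
  {"delta_pos": [0,0,0],"yaw": 0,"claw": -1},
])

```text
t: 8.65
tool_pos: [0.3615, 0.6221, 0.2457]
ee_rot: [-0.556, 0.556, 0.436, -0.438]
contact_force: [0.4, -1.1, -0.1]
opening: 0.0003
```

```bash
python3 rel.py 8; python3 - <<'E'
from h import *
a=cv2.imread("pics/top0.png");b=cv2.imread("pics/top8.png")
z=lambda i:cv2.resize(i[110:320,150:350],None,fx=1.95,fy=1.95,interpolation=cv2.INTER_CUBIC)
cv2.imwrite("pics/cmp8.png",np.hstack([z(a),z(b)]))
f=np.load("top0.npz");A=R.from_euler("z",-.2417)
P=lambda u,v,z:proj(f,A.apply([u,v,z])+[.5184,.2473,-.0062])[0]
o=[]
for v,s in((.064,1),(0,-1),(-.064,1)):
  for w in(.019,-.019):
    p=P(s*.0407,v+w,.085);cv2.circle(b,tuple(int(round(t)) for t in p),1,(0,0,255),-1)
cv2.imwrite("pics/ov8.png",cv2.resize(b[110:320,150:350],None,fx=2.85,fy=2.85,interpolation=cv2.INTER_NEAREST))
E
```

```text
t 8.65 u,v,z mm [-242.1  326.4  245.7] yaw err deg 0.19 F [ 0.4 -1.1 -0.1] open 0.00027883740583671074
```

View pics/cmp8.png

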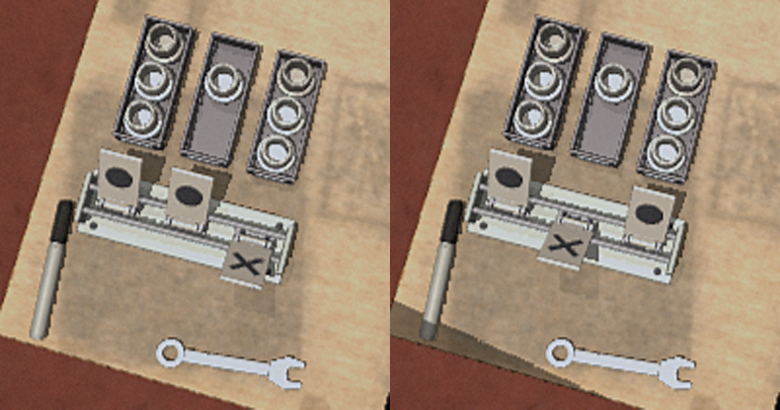

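View pics/ov8.png

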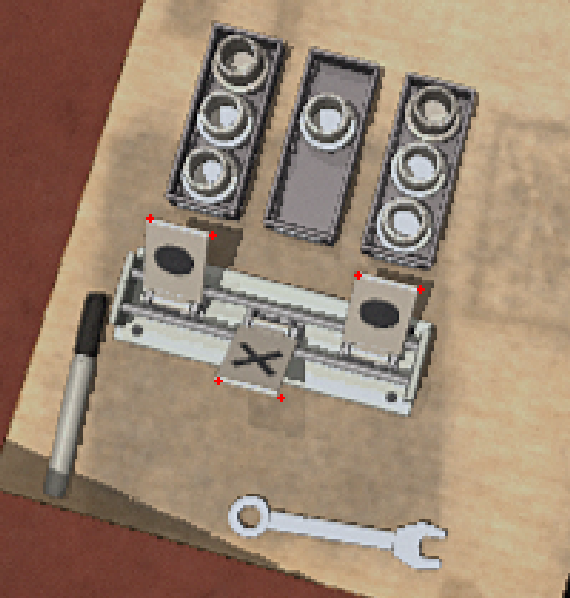

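The tag edges in the picture match the predicted full-stop positions, and the cups, spanner and marker have not moved.

```bash
python3 -c "
from station import robot
print(robot.close_job())"
```

```text
the job is handed in; nothing more can be done
None
```

I pushed two tags over with closed fingers and handed the job in at about 8.7 s of the 38 s allowed. No verdict was reported.

- **Right tag:** its bin is full, so I pushed it from cross to disc, back towards the bin.
- **Middle tag:** its bin holds a single cup, so I pushed it from disc to cross, out towards the robot.
- **Left tag:** it was already right and I did not touch it.

**Last checks:** The final top picture shows disc, cross, disc. All three tag edges lie within about a pixel or two of their predicted positions at the stops. Compared with the first top picture, the cups, spanner and marker show no visible shift. The tape measure was outside that comparison crop. The force readings between moves stayed below about 2 N, and the arm was clear of everything at hand-in.

**One disagreement:** the fit of the scene to the camera images came out about 6 mm low in height. That is more than the stated 2 mm calibration accuracy, but it made no difference to the pushes.

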